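# Find the tin with the loose ball

### The job

Two closed tins stand side by side on the rack. In one of them a steel ball has come loose from its packing; the other is packed tight. Lift a tin clear of the rack and tip it lengthwise by 20 degrees or so, one way and the other as needed, to find out whether it is the one that rattles, then put the tin with the loose ball flat in the middle of the steel tray and see that the other tin stands upright in its own place on the rack.

Things in the scene. Friction and masses are not known exactly. Their poses are not given: they have to be found in the camera images.
- tin_1_centre (a point): closed tinplate box, 100 mm long (its x) x 60 wide (its y) x 52 high, about 0.43 kg with contents; the point is its centre, 26 mm above its underside; z up, a small dark clasp on the -x end. The lid does not come off. By chance it or its twin holds a loose steel ball (36 mm, 0.19 kg) that can roll 28 mm either way from the middle along x; the other holds a packed block of like mass that cannot shift.
- tin_2_centre (a point): the twin of that box, alike in every way; same point and axes. Held level across its middle, the box with the ball shows a moment of about 0.05 N m about the grip, one way or the other, as the ball lies at one end or the other; the packed box next to none. A tip of 0.4 rad rolls the ball to the low end within a second, and it stays there when the box is level again.
- rack: grey board fixed to the bench, 125 mm (its x) x 200 mm (its y) x 8 mm high; origin at the centre of its underside, z up. The boxes stand on it with axes parallel to its own, at y = +50 mm (tin_1) and -50 mm (tin_2), x = 0, undersides 8 mm above the bench. Ribs along x, 7 mm higher than the board and 6 mm thick, at y = -97, 0 and 97 mm leave 14 to 17 mm beside each box.
- tray_floor (a point): low open steel tray, fixed to the bench, 150 mm (its x) x 130 mm (its y) outside, walls 4 mm thick and 16 mm high (18 mm with the rolled rim); the point is the centre of its inner floor, 4 mm above the bench; z up.

How it is judged:
By the outcome, as a careful person would: the job done as asked, in the order asked, and still so for the second after the job is handed in, with the robot touching nothing.
It also fails if it takes over 54 s, if anything falls off the work surface, if the arm or the gripper's body presses on something with over 40 N, if the wrist force passes 120 N, or if a joint passes its speed limit or range.

### The arm

A 7-joint arm with a two-finger parallel gripper is mounted at the origin on a cart in front of the work surface, level with it; the furniture and walls round the work are solid. World frame = base frame: x ahead of the robot, y to its left, z up, the work surface at z = 0. Lengths are in m, angles in rad, forces in N, time in s.
With the tool pointing down it reaches from about 0.35 to 0.9 m from the base axis. Payload 8.1 kg.
Tool frame: the origin (TCP) lies at the very end of the fingers, on their centre line; the grasp point (between the pads) lies 19 mm behind it; x points along the fingers, y is the direction in which the jaws open and shut, and the axes are right-handed (so a half turn about x gives the same grasp; the last joint's range is limited). The gripper opens to 92 mm and grips with 3 to 60 N. Pads are 19 mm wide; open, the fingers measure 130 mm over their backs; the gripper's body (75 mm by 190 mm) begins 47 mm behind the grasp point.
Start: joints at [-1.4, 0.434, 0.025, 1.573, -0.012, 1.134, -0.075], TCP at [0.169, 0.602, 0.227] pointing down, gripper open.
Joint ranges: [-2.62, 2.62], [-0.44, 2.09], [-1.27, 1.32], [0.08, 2.57], [-1.32, 4.46], [0.12, 2], [-2.74, 2.74]. Speed limits (rad/s): [2.22, 2.22, 3.01, 3.01, 3.14, 3.14, 3.14].

### API

Orientations are given as a rotation vector (axis times angle).
In Python, from cell import * gives the robot as it stands.
- The arm moves only by the shell command python3 -m handwheel 'ROWS' [FORCE]. ROWS is JSON, a list of rows, each a list of 7 numbers: the opening, from 0 (shut) to 1 (fully open), then the shift along the tool's x, y, z in m, then the turn, a rotation vector about the tool's x, y, z in rad. A call has 1 to 10 rows; each row shifts and turns the commanded pose from where the row before left it, along the tool's axes as they then stand; what a row does not reach is not made up. A row lasts 1/10 s, in which the tool goes at most 50 mm and 8.59 degrees, less where a joint would pass 70% of its speed; a pose out of reach is approached as far as the arm can. A call is refused whole if a number of a shift passes 0.05 or a number of a turn 0.15, either way. A call with a gripper value outside its range is refused whole. The fingers move at their own pace and stop on an object; FORCE is the grip in N (left out, the last holds). Time passes only in rows, so rows that do not move let the fingers close. It gives the time, the measured TCP pose, the force and the opening at its end, in the units of the state.
- observe(): the state, without advancing time (a new reading comes with each control period).
- get_image(name): name is "scene" or "top" or "wrist"; returns (picture, depth): 480x640x3 uint8, blue, green, red; 480x640 float32, m along the optical axis (not along the pixel's ray), 0 where there is no reading.
- get_calibration(name): a dict with "camera_matrix" (3x3 intrinsics, pixels), "pose" (4x4, takes a point from camera to world coordinates). Camera axes: x right, y down, z forward; pixel columns grow to the right and rows downward; lengths in m; the calibration is good to about 2 mm. A picture is of the moment at which its call begins: read the wrist's pose just before it. get_calibration takes no time and is no camera call; for the wrist camera it gives the pose at the moment of the call.
- sign_off(): hands the job in, once; it reports no verdict.
The state is a dict: "clock": time; "joints": joint angles; "dq": joint speeds; "joint_efforts": joint torques, N m; "position": TCP position; "ee_rot": TCP orientation; "force": force on the tool from outside, world axes, zero at the start; "ft_torque": the same for the moment, N m; "width": opening from 0.0 (shut) to 1.0 (fully open).
Only numpy, scipy, OpenCV 4.12 (cv2) and the standard library are available. Lean on these libraries where they do the work, as an engineer would, in place of code of your own. Each camera call takes 0.05 s, during which the arm holds its last target. There are 200 camera calls.

## Working session

There is one attempt and no reset: what is moved stays moved. The work goes in short steps, Python scripts to look and compute and a shell command to move; the robot and the scene stay as the last step left them, time stands still between calls to the robot, and variables do not carry over. Pictures are saved under pics/ and viewed, about 8 in all and at most 12, crops included, and the job is handed in when it is done.

```bash
mkdir -p pics; ls; python3 - <<'E'
from cell import *
import cv2
s=observe(); print({k:s[k] for k in ['clock','position','ee_rot','force','ft_torque','width']})
for n in ['scene','top']:
    im,d=get_image(n); cv2.imwrite(f'pics/{n}0.png',im)
    import numpy as np
    np.save(f'pics/{n}0.npy',d); c=get_calibration(n); print(n,c['camera_matrix'],c['pose'])
E
```

```text
pics
{'clock': 0.0, 'position': array([0.16890022, 0.60121964, 0.22595936]), 'ee_rot': array([ 0.21369467,  1.56015939, -0.21616381]), 'force': array([ 0.0669815 ,  0.04826763, -0.51110115]), 'ft_torque': array([-0.06156471, -0.02915665,  0.01320989]), 'width': 0.9985715860856922}
scene [[523.34874724   0.         311.88061943]
 [  0.         523.34874724 245.90787518]
 [  0.           0.           1.        ]] [[ 0.84610992 -0.29982226  0.44068653  0.17532337]
 [-0.53280046 -0.49885389  0.68357038 -0.57139486]
 [ 0.01488857 -0.81317366 -0.58183067  0.5525242 ]
 [ 0.          0.          0.          1.        ]]
top [[489.28129769   0.         317.11681806]
 [  0.         489.28129769 235.53691206]
 [  0.           0.           1.        ]] [[ 8.66045912e-04 -9.91433359e-01  1.30610663e-01  4.18841554e-01]
 [-9.99999189e-01 -7.36626078e-04  1.03919190e-03  2.31328283e-02]
 [-9.34078294e-04 -1.30611457e-01 -9.91433192e-01  9.07782145e-01]
 [ 0.00000000e+00  0.00000000e+00  0.00000000e+00  1.00000000e+00]]
```

View pics/top0.png

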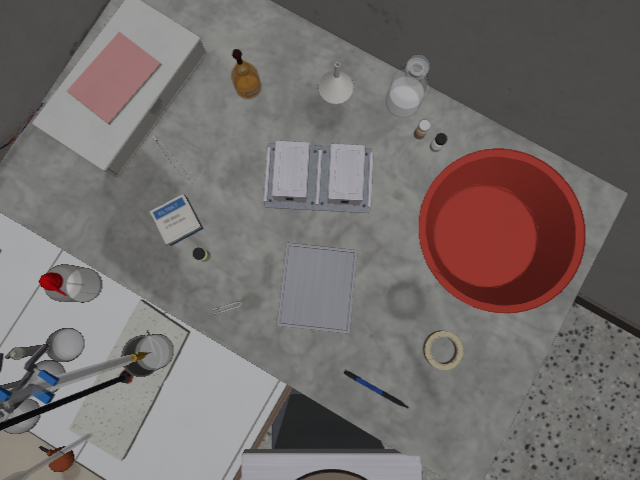

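View pics/scene0.png

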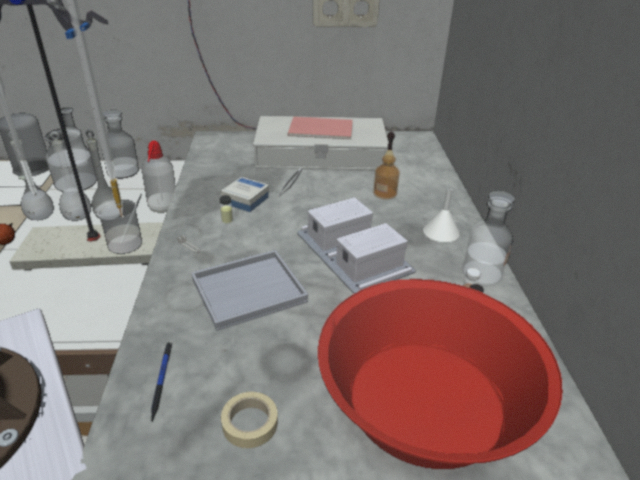

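The top view shows tin_1 at about (291,170), tin_2 at (346,174), both with the clasp towards the robot, and the tray at (318,288). The scene view agrees, and the way is clear. Next I measure the positions.

```bash
cat > h.py <<'E'
import numpy as np,cv2
from cell import *
from scipy.spatial.transform import Rotation as R
def pts(d,c,dx=0):
    v,u=np.mgrid[:480,:640]; K=np.array(c['camera_matrix']);P=np.array(c['pose'])
    p=np.stack([(u-K[0,2])*d/K[0,0],(v-K[1,2])*d/K[1,1],d],-1)
    return p@P[:3,:3].T+P[:3,3]
def plane(px,z,c):
    K=np.array(c['camera_matrix']);P=np.array(c['pose'])
    r=np.c_[(px-K[:2,2])/[K[0,0],K[1,1]],np.ones(len(px))]@P[:3,:3].T
    return P[:3,3]+r*((z-P[2,3])/r[:,2])[:,None]
def rect(m,z,c,mn=300):
    for k in cv2.findContours(m.astype(np.uint8),0,1)[0]:
        if cv2.contourArea(k)<mn: continue
        w=plane(k[:,0,:].astype(float),z,c)[:,:2].astype(np.float32)
        (cx,cy),(a,b),t=cv2.minAreaRect(w*1000)
        L=cv2.boxPoints(((cx,cy),(a,b),t)); e=[L[1]-L[0],L[2]-L[1]]; e=max(e,key=np.linalg.norm)
        yaw=(np.degrees(np.arctan2(e[1],e[0]))+90)%180-90
        print('rect z=%.3f c=(%.1f,%.1f) size %.1f x %.1f longyaw %.2f'%(z,cx,cy,max(a,b),min(a,b),yaw))
E
python3 - <<'E'
from h import *
c=get_calibration('top'); im=cv2.imread('pics/top0.png'); d=np.load('pics/top0.npy'); p=pts(d,c); z=p[...,2]
roi=np.zeros((480,640),bool); roi[130:345,255:385]=1
print('z at tin1,tin2,tray,bench,rackboard',[z[r] for r in [(165,291),(168,346),(288,318),(225,320),(206,318)]])
rect(roi&(z>.045)&(z<.075),.060,c)
r2=roi.copy(); r2[:230]=0
hs=cv2.cvtColor(im,cv2.COLOR_BGR2HSV)
print('hsv tray',hs[288,318],'bench',hs[225,320],hs[300,370],'rack',hs[206,318])
m=r2&(hs[...,1]>15); rect(cv2.morphologyEx(m.astype(np.uint8),cv2.MORPH_CLOSE,np.ones((7,7))),.018,c)
rect(r2&(z>.0095),.018,c,50)
r3=roi.copy(); r3[230:]=0
m=r3&(hs[...,1]>15)|(r3&(z>.03)); rect(cv2.morphologyEx(m.astype(np.uint8),cv2.MORPH_CLOSE,np.ones((7,7))),.008,c)
# scene check of tops
cs=get_calibration('scene'); ds=np.load('pics/scene0.npy'); ps=pts(ds,cs)
for y in (0,1):
    mm=(ps[...,2]>.055)&(ps[...,2]<.066)&(abs(ps[...,0]-.56)<.1)&((ps[...,1]>.02) if y==0 else (ps[...,1]<.02))&(abs(ps[...,1])<.12)
    q=ps[mm][:,:2].astype(np.float32)*1000; print('scene',len(q),cv2.minAreaRect(q), np.median(ps[mm][:,2]))
E
```

```text
z at tin1,tin2,tray,bench,rackboard [np.float64(0.06194465392610582), np.float64(0.05997665925609963), np.float64(0.0031436848234389636), np.float64(0.00010218303212827795), np.float64(0.007220310245732442)]
rect z=0.060 c=(644.0,-28.0) size 104.6 x 61.2 longyaw -3.07
rect z=0.060 c=(649.3,71.3) size 104.6 x 61.5 longyaw -3.09
hsv tray [116  13 135] bench [ 30   6 131] [ 30   4 114] rack [110  19 123]
rect z=0.018 c=(441.3,22.9) size 152.2 x 132.2 longyaw -5.92
rect z=0.008 c=(649.4,23.1) size 211.2 x 149.5 longyaw 85.49
scene 742 ((628.8687133789062, 74.13824462890625), (63.97816848754883, 64.77729797363281), 85.81380462646484) 0.060148360575961346
scene 997 ((626.29248046875, -25.395477294921875), (64.16227722167969, 68.88843536376953), 87.53145599365234) 0.060178678997403146
```

```bash
python3 - <<'E'
from h import *
for n in ('top','scene'):
    d=np.load(f'pics/{n}0.npy'); p=pts(d,get_calibration(n))
    for u,v in ([(60,60),(70,285),(125,378),(60,398),(10,424),(140,358),(60,380),(120,340),(20,395),(30,300),(230,420),(500,155),(245,80),(408,70)] if n=='top' else [(92,235),(60,120),(35,20),(115,190),(80,40),(155,150),(20,340),(60,210)]):
        w=p[max(0,v-2):v+3,max(0,u-2):u+3].reshape(-1,3); dd=d[max(0,v-2):v+3,max(0,u-2):u+3].ravel(); w=w[dd>0]
        if len(w): print(n,(u,v),w[np.argmax(w[:,2])].round(3))
    ok=(d>0)&(p[...,2]>.12)&(np.hypot(p[...,0],p[...,1])<1.0)
    H={}
    for x,y,z in p[ok]:
        k=(round(x,1),round(y,1)); H[k]=max(H.get(k,0),round(z,2))
    print({(float(a),float(b)):float(v) for (a,b),v in sorted(H.items())})
s=observe(); r=R.from_rotvec(s['ee_rot']).as_matrix(); print(r.round(3))
E
```

```text
top (60, 60) [0.877 0.519 0.026]
top (70, 285) [0.447 0.464 0.037]
top (125, 378) [ 0.275  0.383 -0.024]
top (60, 398) [0.278 0.39  0.193]
top (10, 424) [0.275 0.385 0.312]
top (140, 358) [0.324 0.317 0.088]
top (60, 380) [0.333 0.308 0.356]
top (120, 340) [ 0.338  0.399 -0.051]
top (20, 395) [0.326 0.316 0.413]
top (30, 300) [ 0.42   0.597 -0.083]
top (230, 420) [ 0.188  0.197 -0.081]
top (500, 155) [ 0.67  -0.291  0.084]
top (245, 80) [0.816 0.156 0.069]
top (408, 70) [ 0.792 -0.125  0.153]
{(0.2, 0.4): 0.29, (0.3, 0.3): 0.45, (0.3, 0.4): 0.33, (0.3, 0.5): 0.12, (0.4, 0.3): 0.44, (0.7, -0.5): 0.22, (0.7, -0.4): 0.38, (0.7, -0.3): 0.39, (0.8, -0.3): 0.4, (0.8, -0.2): 0.32, (0.8, -0.1): 0.16, (0.8, 0.2): 0.14, (0.8, 0.5): 0.16, (0.8, 0.6): 0.14, (0.9, -0.2): 0.25, (0.9, -0.1): 0.23, (0.9, -0.0): 0.14}
scene (92, 235) [ 0.27   0.382 -0.036]
scene (60, 120) [0.273 0.384 0.201]
scene (35, 20) [0.273 0.387 0.362]
scene (115, 190) [0.323 0.318 0.082]
scene (80, 40) [0.32  0.319 0.342]
scene (155, 150) [0.444 0.479 0.067]
scene (20, 340) [0.112 0.099 0.002]
scene (60, 210) [ 0.242  0.532 -0.048]
{(0.2, 0.4): 0.39, (0.2, 0.9): 0.25, (0.3, 0.3): 0.39, (0.3, 0.4): 0.39, (0.3, 0.5): 0.12, (0.3, 0.8): 0.3, (0.3, 0.9): 0.3, (0.4, 0.3): 0.38, (0.4, 0.8): 0.31, (0.5, 0.7): 0.31, (0.5, 0.8): 0.31, (0.6, 0.6): 0.31, (0.6, 0.7): 0.31, (0.7, -0.4): 0.26, (0.7, -0.3): 0.28, (0.7, 0.6): 0.31, (0.7, 0.7): 0.31, (0.8, -0.3): 0.42, (0.8, -0.2): 0.44, (0.8, -0.1): 0.16, (0.8, 0.2): 0.14, (0.8, 0.5): 0.31, (0.8, 0.6): 0.31, (0.9, -0.2): 0.43, (0.9, -0.1): 0.43, (0.9, 0.0): 0.4, (1.0, 0.0): 0.39, (1.0, 0.1): 0.38}
[[-0.     0.27   0.963]
 [-0.001  0.963 -0.27 ]
 [-1.    -0.001  0.   ]]
```

```bash
python3 - <<'E'
from h import *
c=get_calibration('wrist'); im,d=get_image('wrist'); cv2.imwrite('pics/w1.png',im); print(np.array(c['pose']).round(3),c['camera_matrix'][0])
p=pts(d,c); H={}
ok=(d>0)&(p[...,2]>.1)
for x,y,z in p[ok]:
    k=(round(x/.05)*.05,round(y/.05)*.05); H[k]=max(H.get(k,0),round(z,2))
print({(round(float(a),2),round(float(b),2)):float(v) for (a,b),v in sorted(H.items())})
E
```

```text
[[ 0.271  0.928  0.257  0.1  ]
 [ 0.963 -0.261 -0.073  0.62 ]
 [-0.001  0.267 -0.964  0.384]
 [ 0.     0.     0.     1.   ]] [393.0537808    0.         326.07097266]
{(0.1, 0.55): 0.32, (0.15, 0.55): 0.34, (0.15, 0.6): 0.34, (0.15, 0.65): 0.34, (0.15, 0.7): 0.31, (0.2, 0.6): 0.12, (0.2, 0.65): 0.32, (0.25, 0.55): 0.12, (0.3, 0.55): 0.12}
```

View pics/w1.png

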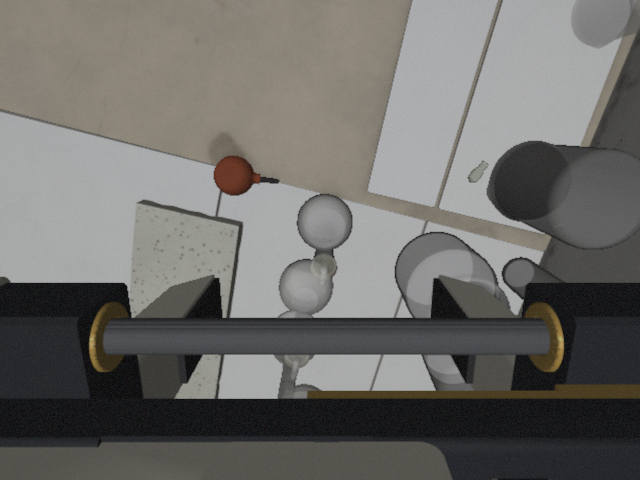

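The wrist image shows flasks below about 0.12 m, with the stand hidden behind the gripper on the left. The stand's rods, at about (0.275,0.385) and (0.325,0.316), rise above 0.4 m between the arm and the tins. I'll go up first and look for their tops.

```bash
python3 -m handwheel '[[1,-0.05,0,0,0.14,0,0],[1,-0.05,0,0,0.14,0,0],[1,-0.05,0,0,0.14,0,0],[1,-0.05,0,0,0.14,0,0],[1,-0.05,0,0,0.14,0,0],[1,-0.05,0,0,0.14,0,0],[1,0,0,0,0,0,0]]'
python3 - <<'E'
from h import *
print(observe()['joints'].round(3))
c=get_calibration('wrist'); im,d=get_image('wrist'); cv2.imwrite('pics/w2.png',im)
p=pts(d,c); H={}
ok=(d>0)&(p[...,2]>.2)&(d>.25)
for x,y,z in p[ok]:
    k=(round(x/.05)*.05,round(y/.05)*.05); H[k]=max(H.get(k,0),round(z,2))
print({(round(float(a),2),round(float(b),2)):float(v) for (a,b),v in sorted(H.items())})
im,d=get_image('top'); p=pts(d,get_calibration('top')); print(p[(d>0)&(p[...,2]>.3)].max(0) )
E
```

```text
clock: 0.85
position: [0.1693, 0.6027, 0.534]
ee_rot: [0.879, 1.393, -0.862]
force: [0.4, 0.1, -0.5]
width: 1.001
[-1.513  0.379  0.237  0.933 -0.09   1.827 -0.864]
{(0.2, 0.4): 0.38, (0.2, 0.45): 0.37, (0.25, 0.4): 0.28, (0.25, 0.85): 0.26, (0.25, 0.9): 0.23, (0.3, 0.4): 0.28, (0.3, 0.85): 0.37, (0.35, 0.8): 0.35, (0.35, 0.85): 0.36, (0.4, 0.8): 0.33, (0.45, 0.75): 0.3, (0.45, 0.8): 0.3, (0.5, 0.7): 0.24, (0.5, 0.75): 0.27, (0.55, 0.7): 0.24, (0.6, 0.7): 0.21}
[0.81674437 0.39018826 0.44524676]
```

View pics/w2.png

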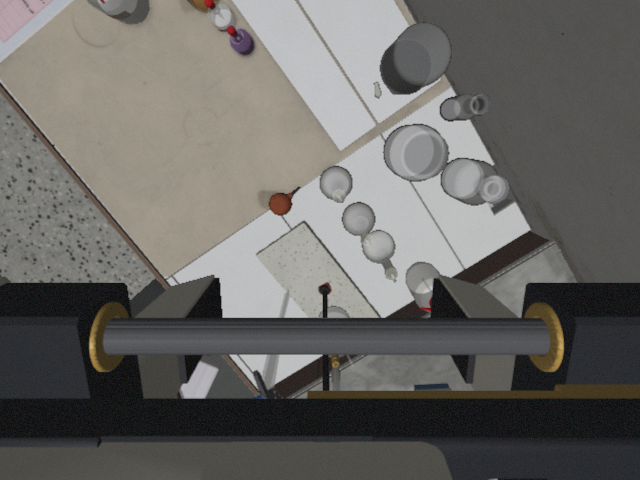

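The wrist image shows the stand's base and the black rod at about (325,290), but the gripper hides the rods above that. I'll turn and roll the tool so the rods show at the side of the picture.

```bash
python3 -m handwheel '[[1,0,0,0,-0.145,0,0],[1,0,0,0,-0.145,0,0],[1,0,0,0,-0.145,0,0],[1,0,0,0,-0.145,0,0],[1,0,0,0,-0.145,0,0],[1,0,0,0,-0.145,0,0],[1,0,0,0,-0.145,0,0],[1,0,0,0,-0.145,0,0],[1,0,0,0,-0.145,0,0],[1,0,0,0,-0.145,0,0]]'
python3 -m handwheel '[[1,0,0,0,-0.145,0,0],[1,0,0,0,-0.145,0,0],[1,0,0,0,0,0,-0.14],[1,0,0,0,0,0,-0.14],[1,0,0,0,0,0,-0.14],[1,0,0,0,0,0,-0.14],[1,0,0,0,0,0,-0.14],[1,0,0,0,0,0,0]]'
python3 - <<'E'
from h import *
print(observe()['joints'].round(3))
c=get_calibration('wrist'); im,d=get_image('wrist'); cv2.imwrite('pics/w3.png',im);np.save('pics/w3.npy',d); print(np.array(c['pose']).round(3).tolist())
p=pts(d,c); H={}
ok=(d>0)&(p[...,2]>.2)&(d>.22)&(p[...,1]<.6)
for x,y,z in p[ok]:
    k=(round(x/.05)*.05,round(y/.05)*.05); H[k]=max(H.get(k,0),round(z,2))
print({(round(float(a),2),round(float(b),2)):float(v) for (a,b),v in sorted(H.items())})
E
```

```text
clock: 1.95
position: [0.1689, 0.6014, 0.5247]
ee_rot: [-0.272, 1.555, 0.267]
force: [-0.4, -0.2, -0.4]
width: 0.998
clock: 2.75
position: [0.1809, 0.5935, 0.4786]
ee_rot: [-0.782, 1.382, 0.186]
force: [-1.4, 0.0, -1.2]
width: 1.001
[-1.835  0.618  0.787  0.881 -0.086  1.997  1.074]
[[-0.55, 0.718, 0.426, 0.088], [0.74, 0.655, -0.148, 0.6], [-0.386, 0.234, -0.893, 0.625], [0.0, 0.0, 0.0, 1.0]]
{(0.15, 0.45): 0.44, (0.2, 0.4): 0.47, (0.2, 0.45): 0.44, (0.25, 0.35): 0.41, (0.25, 0.4): 0.47, (0.3, 0.3): 0.43, (0.3, 0.35): 0.45, (0.3, 0.4): 0.47, (0.35, 0.3): 0.36, (0.35, 0.35): 0.44}
```

View pics/w3.png

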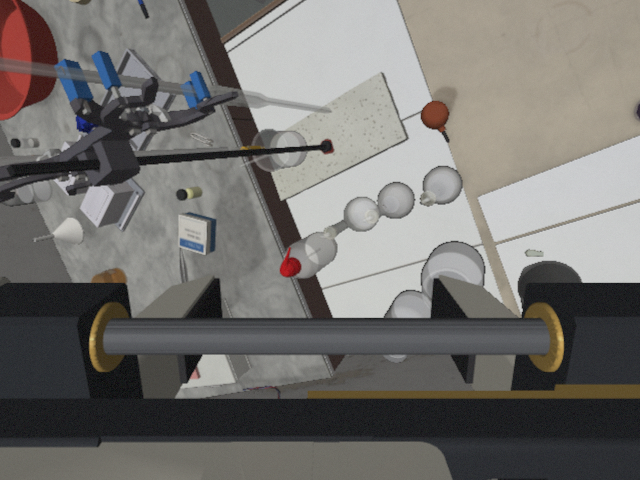

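```bash
cat > fk.py <<'E'
import numpy as np
from scipy.spatial.transform import Rotation as R
def fk(q,P,s,full=0):
    # P: base yaw, flange yaw, h, L1,L2,L3, a2,a4,a6
    T=R.from_euler('z',P[0]+s*q[0]); pos=np.array([0,0,P[2]]); out=[pos]
    Y=lambda a:R.from_euler('y',a); Z=lambda a:R.from_euler('z',a)
    T=T*Y(q[1])*Z(s*q[2]); pos=pos+T.apply([P[6],0,P[3]]); out.append(pos)
    T=T*Y(q[3])*Z(s*q[4]); pos=pos+T.apply([P[7],0,P[4]]); out.append(pos)
    T=T*Y(q[5])*Z(s*q[6]+P[1]); pos=pos+T.apply([0,0,P[5]])+ (T*Z(-s*q[6]-P[1])).apply([P[8],0,0]); out.append(pos)
    return (out,T) if full else (pos,T)
E
python3 - <<'E'
from fk import *
from scipy.optimize import least_squares
D=[([-1.4,.434,.025,1.573,-.012,1.134,-.075],[.169,.602,.227],[.2137,1.5602,-.2162]),
([-1.513,.379,.237,.933,-.09,1.827,-.864],[.1693,.6027,.534],[.879,1.393,-.862]),
([-1.835,.618,.787,.881,-.086,1.997,1.074],[.1809,.5935,.4786],[-.782,1.382,.186])]
M=np.array([[0,0,1],[0,1,0],[-1,0,0]]).T  # tool x -> flange z
M=R.from_matrix([[0,0,-1],[0,1,0],[1,0,0]])
for s in (1,-1):
  best=None
  for b in np.arange(-3,3.2,.5):
   for f in (-1.5,0,1.5,3):
    def res(P):
        o=[]
        for q,p,r in D:
            x,T=fk(q,P,s); o+=list((x-p)*3)+list(((T*M).inv()*R.from_rotvec(r)).as_rotvec())
        return o
    t=least_squares(res,[b,f,.35,.35,.35,.3,0,0,0])
    if best is None or t.cost<best.cost: best=t
  print(s,best.cost,best.x.round(3),np.round(best.fun,3))
E
```

```text
1 3.063354001003643 [-3.563  1.697  0.173  0.928  0.417  0.562  0.043  0.035  0.169] [-6.100e-02  1.200e-02  1.000e-03 -0.000e+00  0.000e+00 -2.000e-03
 -5.000e-03  1.100e-02 -4.000e-03  1.690e+00 -1.000e-03 -0.000e+00
  6.000e-03 -8.000e-03  2.000e-03 -1.689e+00 -6.430e-01  4.000e-02]
-1 0.0005437583305711365 [-0.081  1.492  0.254  0.569  0.425  0.331  0.068  0.005  0.059] [-0.009  0.002 -0.    -0.002 -0.    -0.002  0.004  0.     0.001 -0.002
  0.    -0.001 -0.001 -0.001 -0.001  0.004 -0.031 -0.002]
```

```bash
python3 - <<'E'
from fk import *
from scipy.optimize import least_squares
P=[-.081,1.492,.254,.569,.425,.331,.068,.005,.059]; M=R.from_matrix([[0,0,-1],[0,1,0],[1,0,0]])
C=np.array([[-0.55,0.718,0.426,0.088],[0.74,0.655,-0.148,0.6],[-0.386,0.234,-0.893,0.625]])
Rt=R.from_rotvec([-.782,1.382,.186]); Rc=Rt.inv()*R.from_matrix(C[:,:3]); tc=Rt.inv().apply(C[:,3]-[.1809,.5935,.4786])
print('cam in tool',tc.round(3),Rc.as_matrix().round(2).tolist())
lo=np.array([-2.62,-.44,-1.27,.08,-1.32,.12,-2.74])+.1; hi=np.array([2.62,2.09,1.32,2.57,4.46,2,2.74])-.1
q0=np.array([-1.835,.618,.787,.881,-.086,1.897,1.074])
for zt in (.6,.7,.8,.9):
  best=None; rng=np.random.default_rng(0)
  for k in range(12):
    def res(q):
        p,T=fk(q,P,-1); T=T*M; o=[]
        cp=p+T.apply(tc); 
        for w in ([.275,.385,zt],[.325,.316,zt]):
            v=(T*Rc).inv().apply(np.array(w)-cp); zz=max(v[2],.05)
            u=v[0]/zz*393+326; r=v[1]/zz*393+240
            o+=[max(0,40-u)/40,max(0,u-600)/40,max(0,20-r)/40,max(0,r-260)/40,max(0,.1-v[2])*30]
        o+=list(.3*np.maximum(0,np.abs(p-[.12,.6,.55])-[.08,.06,.12])*20)
        return o+list(.02*(q-q0))
    t=least_squares(res,np.clip(q0+rng.normal(0,.4,7),lo+.01,hi-.01),bounds=(lo,hi))
    if best is None or t.cost<best.cost: best=t
  p,T=fk(best.x,P,-1); print(zt,best.cost.round(4),best.x.round(2),p.round(3),(T*M).as_matrix().round(2).tolist())
E
```

```text
cam in tool [-0.157 -0.    -0.073] [[0.0, -0.27, 0.96], [1.0, -0.0, -0.0], [0.0, 0.96, 0.27]]
0.6 0.0001 [-2.11  0.42  0.97  0.84  0.25  1.9   1.12] [0.2   0.542 0.654] [[0.55, -0.48, 0.68], [-0.12, 0.76, 0.64], [-0.83, -0.43, 0.36]]
0.7 0.0001 [-2.18  0.5   0.96  0.88  0.55  1.9   1.  ] [0.2  0.54 0.67] [[0.75, -0.2, 0.63], [-0.28, 0.76, 0.58], [-0.6, -0.61, 0.51]]
0.8 0.0002 [-2.2   0.73  1.06  0.87  0.78  1.86  1.18] [0.19  0.587 0.67 ] [[0.88, 0.05, 0.48], [-0.43, 0.5, 0.75], [-0.21, -0.86, 0.46]]
0.9 0.0002 [-2.24  0.89  1.22  0.76  0.72  1.9   1.06] [0.136 0.618 0.67 ] [[0.89, 0.24, 0.39], [-0.45, 0.6, 0.66], [-0.08, -0.76, 0.64]]
```

```bash
cat >> h.py <<'E'
def go(pos,rot):
    s=observe(); r=R.from_rotvec(s['ee_rot']); t=rot if isinstance(rot,R) else R.from_matrix(rot)
    d=r.inv().apply(np.array(pos)-s['position']); w=(r.inv()*t).as_rotvec()
    print('shift',d.round(4),'len %.3f'%np.linalg.norm(d),'turn',w.round(4),'ang %.3f'%np.linalg.norm(w),'| shift in target axes',t.inv().apply(np.array(pos)-s['position']).round(4))
def down(yawdeg): # tool z at this bearing, tool x down
    return R.from_euler('z',yawdeg,degrees=True)*R.from_euler('y',90,degrees=True)
def bal():
    s=observe(); r=R.from_rotvec(s['ee_rot']); print('t %.2f'%s['clock'],'pos',s['position'].round(4),'F',s['force'].round(2),'M world',s['ft_torque'].round(3),'M tool',r.inv().apply(s['ft_torque']).round(3),'w %.3f'%s['width'])
E
python3 - <<'E'
from h import *
go([.16,.58,.66],R.from_matrix([[0.75,-0.2,0.63],[-0.28,0.76,0.58],[-0.6,-0.61,0.51]]))
E
```

```text
shift [-0.1668 -0.0675 -0.0274] len 0.182 turn [ 0.2215 -0.5212 -0.3641] ang 0.673 | shift in target axes [-0.12   -0.1167  0.0715]
```

```bash
python3 -m handwheel '[[1,-0.042,-0.017,-0.007,0,0,0],[1,-0.042,-0.017,-0.007,0,0,0],[1,-0.042,-0.017,-0.007,0,0,0],[1,-0.042,-0.017,-0.007,0,0,0],[1,0,0,0,0.044,-0.104,-0.073],[1,0,0,0,0.044,-0.104,-0.073],[1,0,0,0,0.044,-0.104,-0.073],[1,0,0,0,0.044,-0.104,-0.073],[1,0,0,0,0.044,-0.104,-0.073],[1,0,0,0,0,0,0]]'
python3 - <<'E'
from h import *
print(observe()['joints'].round(3))
c=get_calibration('wrist'); im,d=get_image('wrist'); cv2.imwrite('pics/w4.png',im); print(np.array(c['pose']).round(3).tolist())
p=pts(d,c); H={}
ok=(d>0)&(p[...,2]>.2)&(d>.22)&(p[...,1]<.6)
for x,y,z in p[ok]:
    k=(round(x/.05)*.05,round(y/.05)*.05); H[k]=max(H.get(k,0),round(z,2))
print({(round(float(a),2),round(float(b),2)):float(v) for (a,b),v in sorted(H.items())})
E
```

```text
clock: 3.8
position: [0.1401, 0.5551, 0.6039]
ee_rot: [-0.573, 0.603, 0.06]
force: [-1.7, -0.2, -1.7]
width: 0.998
[-2.469  0.416  0.891  1.249  0.664  1.763  0.56 ]
[[-0.216, 0.28, 0.935, -0.028], [0.844, 0.535, 0.034, 0.534], [-0.491, 0.797, -0.352, 0.643], [0.0, 0.0, 0.0, 1.0]]
{(0.2, 0.4): 0.53, (0.2, 0.45): 0.44, (0.25, 0.35): 0.41, (0.25, 0.4): 0.47, (0.3, 0.3): 0.65, (0.3, 0.35): 0.65, (0.3, 0.4): 0.47, (0.35, 0.3): 0.44, (0.35, 0.35): 0.65, (0.75, -0.3): 0.29, (0.75, 0.6): 0.71, (0.8, -0.3): 0.32, (0.8, -0.25): 0.4, (0.8, -0.2): 0.42, (0.8, 0.55): 0.73, (0.8, 0.6): 0.71, (0.85, -0.2): 0.48, (0.85, -0.15): 0.55, (0.85, -0.1): 0.56, (0.85, 0.5): 0.75, (0.85, 0.55): 0.75, (0.9, -0.15): 0.55, (0.9, -0.1): 0.63, (0.9, -0.05): 0.69, (0.9, 0.45): 0.78, (0.9, 0.5): 0.78, (0.95, -0.05): 0.71, (0.95, 0.0): 0.76, (0.95, 0.05): 0.76, (0.95, 0.45): 0.76, (0.95, 0.5): 0.78, (1.0, 0.05): 0.75, (1.0, 0.1): 0.73, (1.0, 0.15): 0.69, (1.0, 0.45): 0.59, (1.05, 0.15): 0.68, (1.05, 0.2): 0.66, (1.05, 0.25): 0.64, (1.05, 0.4): 0.54, (1.05, 0.45): 0.55, (1.1, 0.2): 0.66, (1.1, 0.25): 0.7, (1.1, 0.3): 0.62, (1.1, 0.4): 0.52, (1.15, 0.3): 0.55, (1.15, 0.35): 0.52, (1.15, 0.4): 0.49}
```

View pics/w4.png

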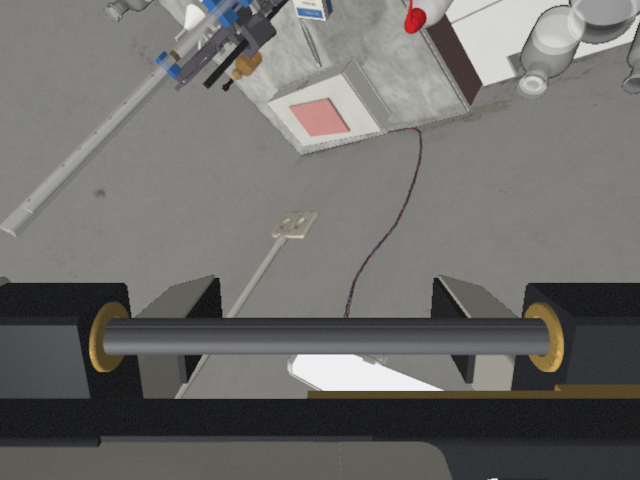

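The view now shows the black rod's tip at about (208,85), z≈0.53, and the burette's top at (10,228), z≈0.65. The forearm can pass over them. I'll right the tool, then swing round with the TCP at about z 0.6, checking the forearm by FK.

```bash
python3 - <<'E'
from h import *
go([.18,.62,.58],down(20))
E
```

```text
shift [0.0382 0.0598 0.0371] len 0.080 turn [0.1338 0.8347 0.5189] ang 0.992 | shift in target axes [0.0256 0.0488 0.0582]
```

```bash
cat >> fk.py <<'E'
PP=[-.081,1.492,.254,.569,.425,.331,.068,.005,.059]
def clear(q):
    o,_=fk(q,PP,-1,1); print('sh/elb/wr/tcp',[x.round(2).tolist() for x in o])
    seg=[(o[0],o[1]),(o[1],o[2]),(o[2],o[3])]
    for nm,b in (('pole',[.275,.385,.53]),('bur',[.325,.316,.65])):
        for a,c in seg:
            t=np.linspace(0,1,50)[:,None]; X=a+(c-a)*t
            d=np.hypot(np.hypot(X[:,0]-b[0],X[:,1]-b[1]),np.maximum(0,X[:,2]-b[2])); k=d.argmin(); print(nm,'%.3f'%d[k],X[k].round(2).tolist(),end='; ')
    print()
E
python3 -m handwheel '[[1,0.013,0.02,0.012,0.018,0.119,0.074],[1,0.013,0.02,0.012,0.018,0.119,0.074],[1,0.013,0.02,0.012,0.018,0.119,0.074],[1,0,0,0,0.02,0.119,0.074],[1,0,0,0,0.02,0.119,0.074],[1,0,0,0,0.02,0.119,0.074],[1,0,0,0,0.02,0.119,0.074],[1,0,0,0,0,0,0],[1,0,0,0,0,0,0]]'
python3 - <<'E'
from h import *; from fk import *
q=observe()['joints']; print(q.round(3)); clear(q); go([.18,.62,.58],down(20)); go([.45,.45,.6],down(10))
E
```

```text
clock: 4.75
position: [0.1836, 0.6167, 0.581]
ee_rot: [-0.261, 1.548, 0.271]
force: [-0.5, 0.3, -0.2]
width: 1.001
[-1.624  0.489  0.633  0.705 -0.31   2.003  0.725]
sh/elb/wr/tcp [[0.0, 0.0, 0.25], [0.05, 0.31, 0.73], [0.22, 0.66, 0.91], [0.2, 0.61, 0.58]]
pole 0.291 [0.04, 0.26, 0.64]; pole 0.303 [0.08, 0.37, 0.76]; pole 0.242 [0.2, 0.61, 0.58]; bur 0.284 [0.04, 0.29, 0.69]; bur 0.276 [0.08, 0.38, 0.76]; bur 0.320 [0.2, 0.61, 0.58]; 
shift [ 0.001   0.0043 -0.0023] len 0.005 turn [-0.0098  0.0073 -0.0054] ang 0.013 | shift in target axes [ 0.001   0.0043 -0.0023]
shift [-0.0189 -0.2458  0.1958] len 0.315 turn [ 0.1648  0.0068 -0.006 ] ang 0.165 | shift in target axes [-0.019  -0.2105  0.2334]
```

```bash
python3 -m handwheel '[[1,0.006,-0.016,0.03,0.02,0,0],[1,0.006,-0.016,0.03,0.02,0,0],[1,0.006,-0.017,0.03,0.02,0,0],[1,0.006,-0.017,0.03,0.02,0,0],[1,0.006,-0.017,0.03,0.02,0,0]]'
python3 - <<'E'
from h import *; from fk import *
q=observe()['joints']; print(q.round(3)); clear(q); go([.47,.46,.56],down(5))
E
```

```text
clock: 5.25
position: [0.3474, 0.5843, 0.55]
ee_rot: [-0.191, 1.556, 0.196]
force: [0.1, -0.1, 0.2]
width: 0.998
[-1.352  0.555  0.64   0.679 -0.347  1.971  0.887]
sh/elb/wr/tcp [[0.0, 0.0, 0.25], [0.14, 0.32, 0.71], [0.4, 0.61, 0.87], [0.36, 0.57, 0.54]]
pole 0.222 [0.12, 0.28, 0.65]; pole 0.226 [0.18, 0.36, 0.73]; pole 0.206 [0.36, 0.57, 0.54]; bur 0.193 [0.14, 0.32, 0.71]; bur 0.172 [0.19, 0.38, 0.74]; bur 0.257 [0.36, 0.57, 0.54]; 
shift [-0.0098 -0.1505  0.0885] len 0.175 turn [ 0.1595  0.0066 -0.0033] ang 0.160 | shift in target axes [-0.01   -0.1346  0.1113]
```

```bash
python3 -m handwheel '[[1,-0.01,-0.035,0.015,0.03,0,0],[1,-0.01,-0.035,0.015,0.03,0,0],[1,-0.01,-0.035,0.015,0.03,0,0]]'
python3 - <<'E'
from h import *; from fk import *
q=observe()['joints']; print(q.round(3)); clear(q); go([.57,.30,.58],down(0))
E
```

```text
clock: 5.55
position: [0.4133, 0.4905, 0.5802]
ee_rot: [-0.12, 1.561, 0.124]
force: [0.8, 0.5, -0.8]
width: 1.001
[-1.203  0.481  0.596  0.712 -0.288  1.998  0.941]
sh/elb/wr/tcp [[0.0, 0.0, 0.25], [0.17, 0.27, 0.73], [0.47, 0.52, 0.91], [0.42, 0.48, 0.58]]
pole 0.244 [0.15, 0.23, 0.66]; pole 0.250 [0.21, 0.3, 0.76]; pole 0.181 [0.42, 0.48, 0.58]; bur 0.182 [0.17, 0.27, 0.73]; bur 0.150 [0.24, 0.33, 0.78]; bur 0.191 [0.42, 0.48, 0.58]; 
shift [ 0.0006 -0.2125  0.1253] len 0.247 turn [ 0.1557  0.0066 -0.0027] ang 0.156 | shift in target axes [ 0.0002 -0.1905  0.1567]
```

```bash
python3 -m handwheel '[[1,0,-0.036,0.03,0.02,0,0],[1,0,-0.036,0.03,0.02,0,0],[1,0,-0.036,0.025,0.02,0,0],[1,0,-0.036,0.02,0.03,0,0],[1,0,-0.04,0.02,0.03,0,0],[1,0,-0.03,0,0.03,0,0]]'
python3 - <<'E'
from h import *; from fk import *
q=observe()['joints']; print(q.round(3)); clear(q); go([.60,.071,.25],down(-3))
E
```

```text
clock: 6.15
position: [0.5604, 0.2906, 0.5793]
ee_rot: [-0.0, 1.565, 0.003]
force: [0.3, 0.2, 0.1]
width: 1.0
[-0.764  0.442  0.444  0.749 -0.2    1.975  1.134]
sh/elb/wr/tcp [[0.0, 0.0, 0.25], [0.25, 0.17, 0.74], [0.62, 0.3, 0.91], [0.56, 0.28, 0.58]]
pole 0.287 [0.2, 0.14, 0.65]; pole 0.306 [0.26, 0.17, 0.75]; pole 0.310 [0.56, 0.28, 0.58]; bur 0.191 [0.25, 0.17, 0.74]; bur 0.175 [0.32, 0.19, 0.77]; bur 0.241 [0.56, 0.28, 0.58]; 
shift [ 0.3293 -0.2202  0.0372] len 0.398 turn [ 0.0543  0.0062 -0.0016] ang 0.055 | shift in target axes [ 0.3293 -0.2172  0.0511]
```

Past the stand. Now over to tin_1 and down for a closer look.

```bash
python3 -m handwheel '[[1,0.01,-0.044,0.008,0.01,0,0],[1,0.02,-0.044,0.008,0.01,0,0],[1,0.02,-0.044,0.008,0.01,0,0],[1,0.02,-0.044,0.008,0.01,0,0],[1,0.02,-0.044,0.005,0.014,0,0],[1,0.048,0,0,0,0,0],[1,0.048,0,0,0,0,0],[1,0.048,0,0,0,0,0],[1,0.048,0,0,0,0,0],[1,0.047,0,0,0,0,0]]'
python3 -m handwheel '[[0.82,0,0,0,0,0,0],[0.82,0,0,0,0,0,0]]'
python3 - <<'E'
from h import *
print(observe()['joints'].round(3)); bal()
c=get_calibration('wrist'); im,d=get_image('wrist'); cv2.imwrite('pics/w5.png',im); p=pts(d,c); z=p[...,2]; np.save('pics/w5.npy',d)
m=(z>.05)&(z<.07)&(d>.2); rect(cv2.morphologyEx(m.astype(np.uint8),cv2.MORPH_OPEN,np.ones((5,5))),.060,c,800)
E
```

```text
clock: 7.15
position: [0.594, 0.0746, 0.2499]
ee_rot: [0.04, 1.562, -0.034]
force: [1.3, 0.8, -0.5]
width: 0.998
clock: 7.35
position: [0.5944, 0.0738, 0.2518]
ee_rot: [0.04, 1.564, -0.036]
force: [-0.1, -0.2, 1.3]
width: 0.874
[-0.529  0.383  0.446  1.637 -0.179  1.156  1.482]
t 7.35 pos [0.5944 0.0738 0.2518] F [-0.09 -0.17  1.28] M world [-0.057 -0.041  0.032] M tool [-0.033 -0.044 -0.055] w 0.874
rect z=0.060 c=(649.6,72.7) size 103.2 x 61.1 longyaw -3.13
rect z=0.060 c=(644.1,-25.8) size 103.9 x 62.5 longyaw -3.09
```

View pics/w5.png

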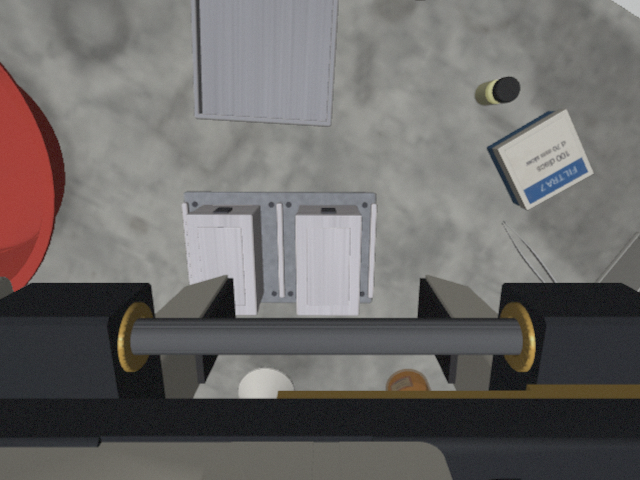

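```bash
python3 - <<'E'
from h import *
go([.651,.0725,.021],down(-3.1))
E
```

```text
shift [0.2326 0.0008 0.0535] len 0.239 turn [ 0.0046  0.0089 -0.0036] ang 0.011 | shift in target axes [0.2321 0.0019 0.0556]
```

```bash
python3 -m handwheel '[[0.82,0.02,0.001,0.028,0.005,0.008,-0.003],[0.82,0.03,0.001,0.027,0,0,0],[0.82,0.04,0,0,0,0,0],[0.82,0.03,0,0,0,0,0],[0.82,0,0,0,0,0,0]]'
python3 - <<'E'
from h import *
bal(); go([.651,.0725,.021],down(-3.1))
E
```

```text
clock: 7.9
position: [0.6484, 0.0725, 0.1292]
ee_rot: [0.043, 1.575, -0.044]
force: [-0.3, -0.2, 0.0]
width: 0.818
t 7.90 pos [0.6484 0.0725 0.1292] F [-0.3  -0.19  0.03] M world [0.028 0.009 0.039] M tool [-0.04   0.011  0.027] w 0.818
shift [0.1082 0.0003 0.0032] len 0.108 turn [-0.0008 -0.0051  0.0009] ang 0.005 | shift in target axes [0.1082 0.0002 0.0026]
```

```bash
python3 -m handwheel '[[0.82,0.04,0,0.002,0,0,0],[0.82,0.03,0,0.001,0,0,0],[0.82,0.02,0,0,0,0,0],[0.82,0.018,0,0,0,0,0],[0.82,0,0,0,0,0,0],[0,0,0,0,0,0,0],[0,0,0,0,0,0,0],[0,0,0,0,0,0,0],[0,0,0,0,0,0,0],[0,0,0,0,0,0,0]]' 35
python3 - <<'E'
from h import *
bal(); go([.651,.0725,.021],down(-3.1))
E
```

```text
clock: 8.9
position: [0.6534, 0.0724, 0.0248]
ee_rot: [0.045, 1.569, -0.043]
force: [0.1, 1.6, 8.5]
width: 0.651
t 8.90 pos [0.6534 0.0724 0.0248] F [0.08 1.56 8.46] M world [ 0.3    0.073 -0.026] M tool [0.027 0.09  0.296] w 0.651
shift [ 0.0037 -0.0001 -0.0024] len 0.004 turn [-0.0016  0.0013 -0.0011] ang 0.002 | shift in target axes [ 0.0038 -0.0001 -0.0024]
```

```bash
python3 -m handwheel '[[0,-0.015,0,0,0,0,0],[0,-0.03,0,0,0,0,0],[0,-0.04,0,0,0,0,0],[0,-0.04,0,0,0,0,0],[0,0,0,0,0,0,0],[0,0,0,0,0,0,0],[0,0,0,0,0,0,0],[0,0,0,0,0,0,0]]'
python3 -c "
from h import *
bal()"
python3 -m handwheel '[[0,0,0,0,0,0.1,0],[0,0,0,0,0,0.1,0],[0,0,0,0,0,0.1,0],[0,0,0,0,0,0.1,0],[0,0,0,0,0,0,0],[0,0,0,0,0,0,0],[0,0,0,0,0,0,0],[0,0,0,0,0,0,0],[0,0,0,0,0,0,0],[0,0,0,0,0,0,0]]'
python3 -m handwheel '[[0,0,0,0,0,0,0],[0,0,0,0,0,0,0],[0,0,0,0,0,-0.1,0],[0,0,0,0,0,-0.1,0],[0,0,0,0,0,-0.1,0],[0,0,0,0,0,-0.1,0],[0,0,0,0,0,0,0],[0,0,0,0,0,0,0],[0,0,0,0,0,0,0],[0,0,0,0,0,0,0]]'
python3 -c "
from h import *
bal()"
```

```text
clock: 9.7
position: [0.6506, 0.0717, 0.1457]
ee_rot: [0.043, 1.576, -0.045]
force: [-0.4, 0.1, -3.9]
width: 0.653
t 9.70 pos [0.6506 0.0717 0.1457] F [-0.42  0.09 -3.92] M world [-0.011 -0.027 -0.028] M tool [ 0.028 -0.028 -0.01 ] w 0.653
clock: 10.7
position: [0.6518, 0.072, 0.148]
ee_rot: [0.055, 1.972, -0.036]
force: [0.0, -1.2, -4.6]
width: 0.649
clock: 11.7
position: [0.6528, 0.0715, 0.1469]
ee_rot: [0.044, 1.574, -0.045]
force: [-0.8, -0.3, -4.4]
width: 0.651
t 11.70 pos [0.6528 0.0715 0.1469] F [-0.76 -0.26 -4.4 ] M world [ 0.046 -0.077 -0.006] M tool [ 0.006 -0.074  0.051] w 0.651
```

Single moment readings are noisy, so I'll average over several. The camera calls let time pass while holding still.

```bash
cat >> h.py <<'E'
def avg(n=16):
    a=[]
    for i in range(n):
        get_image('top'); s=observe(); a.append(R.from_rotvec(s['ee_rot']).inv().apply(s['ft_torque']))
    a=np.array(a); print('t %.2f'%s['clock'],'mean tool M',a.mean(0).round(4),'sem',(a.std(0)/n**.5).round(4))
E
python3 -c "
from h import *
avg()"
python3 -m handwheel '[[0,0,0,0,0,-0.1,0],[0,0,0,0,0,-0.1,0],[0,0,0,0,0,-0.1,0],[0,0,0,0,0,-0.1,0],[0,0,0,0,0,0,0],[0,0,0,0,0,0,0],[0,0,0,0,0,0,0],[0,0,0,0,0,0,0],[0,0,0,0,0,0,0],[0,0,0,0,0,0,0]]'
python3 -m handwheel '[[0,0,0,0,0,0,0],[0,0,0,0,0,0,0],[0,0,0,0,0,0.1,0],[0,0,0,0,0,0.1,0],[0,0,0,0,0,0.1,0],[0,0,0,0,0,0.1,0],[0,0,0,0,0,0,0],[0,0,0,0,0,0,0],[0,0,0,0,0,0,0]]'
python3 -c "
from h import *
avg(); bal()"
```

```text
t 12.50 mean tool M [ 0.0006 -0.0194  0.0198] sem [0.0072 0.0065 0.0065]
clock: 13.5
position: [0.6523, 0.0715, 0.1472]
ee_rot: [0.033, 1.173, -0.05]
force: [0.3, -0.5, -4.5]
width: 0.652
clock: 14.4
position: [0.6512, 0.0718, 0.1469]
ee_rot: [0.044, 1.572, -0.044]
force: [-0.4, 0.8, -5.4]
width: 0.653
t 15.20 mean tool M [-0.0035  0.0037  0.0086] sem [0.0066 0.0101 0.0073]
t 15.20 pos [0.6519 0.0717 0.1471] F [ 0.04  0.07 -4.42] M world [ 0.015 -0.04  -0.042] M tool [ 0.042 -0.039  0.018] w 0.655
```

The moment changes by only about 0.02 N m between tips, where a loose ball would give 0.10, so tin_1 is the packed one. I'll set it back.

```bash
python3 -m handwheel '[[0,0.04,0,0.0005,0,0,0],[0,0.04,0.0005,0.0005,0,0,0],[0,0.025,0,0,0,0,0],[0,0.008,0,0,0,0,0],[0,0.005,0,0,0,0,0],[0,0.003,0,0,0,0,0],[0,0,0,0,0,0,0],[0,0,0,0,0,0,0]]'
python3 -c "
from h import *
bal()"
```

```text
clock: 16.0
position: [0.6534, 0.0722, 0.0274]
ee_rot: [0.044, 1.571, -0.044]
force: [0.5, 0.2, -3.6]
width: 0.649
t 16.00 pos [0.6534 0.0722 0.0274] F [ 0.47  0.17 -3.61] M world [ 0.022 -0.006 -0.019] M tool [ 0.019 -0.005  0.023] w 0.649
```

```bash
python3 -m handwheel '[[0,0.002,0,0,0,0,0],[0,0.0015,0,0,0,0,0],[0,0,0,0,0,0,0]]'
python3 -m handwheel '[[0,0.001,0,0,0,0,0],[0,0,0,0,0,0,0]]'
```

```text
clock: 16.3
position: [0.6532, 0.0722, 0.0247]
ee_rot: [0.045, 1.571, -0.044]
force: [-4.8, 0.9, 11.6]
width: 0.652
clock: 16.5
position: [0.6532, 0.0722, 0.0247]
ee_rot: [0.045, 1.571, -0.043]
force: [-8.9, 0.1, 20.7]
width: 0.652
```

```bash
python3 -m handwheel '[[0,-0.0015,0,0,0,0,0],[0.82,0,0,0,0,0,0],[0.82,0,0,0,0,0,0],[0.82,0,0,0,0,0,0],[0.82,-0.01,0,0,0,0,0],[0.82,-0.02,0,0,0,0,0],[0.82,-0.035,0,0,0,0,0],[0.82,-0.045,0,0,0,0,0],[0.82,0,0,0,0,0,0]]'
python3 -c "
from h import *
im,d=get_image('top'); c=get_calibration('top'); cv2.imwrite('pics/t6.png',im)
bal(); go([.6475,-.0265,.13],down(-3.1))
print(cv2.imwrite('pics/t6c.png',cv2.resize(im[120:340,230:410],None,fx=3,fy=2.7)))
"
```

```text
clock: 17.4
position: [0.6568, 0.0719, 0.1401]
ee_rot: [0.046, 1.563, -0.043]
force: [1.3, -0.0, 0.1]
width: 0.821
t 17.45 pos [0.6552 0.0721 0.1372] F [ 0.75  0.1  -1.11] M world [-0.     0.029  0.011] M tool [-0.011  0.029 -0.002] w 0.817
shift [ 0.0071 -0.0989 -0.0022] len 0.099 turn [-0.0023  0.0039 -0.001 ] ang 0.005 | shift in target axes [ 0.0072 -0.0989 -0.0024]
True
```

```bash
python3 -m handwheel '[[0.82,0,-0.045,-0.001,0,0,0],[0.82,0,-0.045,-0.002,0,0,0],[0.82,0.01,-0.0085,0,0,0,0],[0.82,0,0,0,0,0,0],[0.82,0,0,0,0,0,0]]'
python3 -c "
from h import *
bal(); go([.6462,-.026,.0225],down(-3.1))
c=get_calibration('wrist'); im,d=get_image('wrist'); z=pts(d,c)[...,2]
m=(z>.05)&(z<.07)&(d>.12)
rect(cv2.morphologyEx(m.astype(np.uint8),cv2.MORPH_OPEN,np.ones((5,5))),.060,c,800)
"
```

```text
clock: 17.95
position: [0.6439, -0.0248, 0.1226]
ee_rot: [0.044, 1.574, -0.043]
force: [-0.6, -0.2, -0.1]
width: 0.817
t 17.95 pos [ 0.6439 -0.0248  0.1226] F [-0.6  -0.22 -0.11] M world [0.019 0.054 0.011] M tool [-0.011  0.055  0.016] w 0.817
shift [ 0.1001 -0.0011  0.0028] len 0.100 turn [-0.0016 -0.0041 -0.0004] ang 0.004 | shift in target axes [ 0.1001 -0.0011  0.0023]
rect z=0.060 c=(638.8,-27.0) size 91.6 x 60.9 longyaw -3.11
rect z=0.060 c=(640.6,70.3) size 85.4 x 63.5 longyaw -3.23
```

```bash
python3 -m handwheel '[[0.82,0.04,-0.0015,0.001,0,0,0],[0.82,0.03,0,0.001,0,0,0],[0.82,0.02,0,0,0,0,0],[0.82,0.008,0,0,0,0,0],[0.82,0,0,0,0,0,0],[0,0,0,0,0,0,0],[0,0,0,0,0,0,0],[0,0,0,0,0,0,0],[0,0,0,0,0,0,0],[0,0,0,0,0,0,0]]' 35
python3 -c "
from h import *
bal()"
python3 -m handwheel '[[0,-0.015,0,0,0,0,0],[0,-0.03,0,0,0,0,0],[0,-0.04,0,0,0,0,0],[0,-0.04,0,0,0,0,0],[0,0,0,0,0,0.1,0],[0,0,0,0,0,0.1,0],[0,0,0,0,0,0.1,0],[0,0,0,0,0,0.1,0],[0,0,0,0,0,0,0],[0,0,0,0,0,0,0]]'
python3 -m handwheel '[[0,0,0,0,0,0,0],[0,0,0,0,0,0,0],[0,0,0,0,0,0,0],[0,0,0,0,0,0,0],[0,0,0,0,0,0,0],[0,0,0,0,0,-0.1,0],[0,0,0,0,0,-0.1,0],[0,0,0,0,0,-0.1,0],[0,0,0,0,0,-0.1,0],[0,0,0,0,0,0,0]]'
python3 -m handwheel '[[0,0,0,0,0,0,0],[0,0,0,0,0,0,0],[0,0,0,0,0,0,0]]'
python3 -c "
from h import *
avg()"
```

```text
clock: 19.0
position: [0.6469, -0.0273, 0.0266]
ee_rot: [0.044, 1.571, -0.044]
force: [-0.6, 2.5, 6.4]
width: 0.652
t 19.00 pos [ 0.6469 -0.0273  0.0266] F [-0.57  2.47  6.4 ] M world [0.226 0.155 0.015] M tool [-0.015  0.168  0.217] w 0.652
clock: 20.0
position: [0.6464, -0.0281, 0.1496]
ee_rot: [0.055, 1.972, -0.038]
force: [-0.1, -0.4, -3.4]
width: 0.655
clock: 21.0
position: [0.6432, -0.0277, 0.1507]
ee_rot: [0.045, 1.573, -0.044]
force: [-0.7, 0.3, -4.0]
width: 0.653
clock: 21.3
position: [0.6472, -0.0277, 0.1499]
ee_rot: [0.043, 1.574, -0.045]
force: [0.8, 0.6, -4.2]
width: 0.653
t 22.10 mean tool M [0.0022 0.0112 0.0018] sem [0.0073 0.0076 0.0091]
```

```bash
python3 -m handwheel '[[0,0,0,0,0,-0.1,0],[0,0,0,0,0,-0.1,0],[0,0,0,0,0,-0.1,0],[0,0,0,0,0,-0.1,0],[0,0,0,0,0,0,0],[0,0,0,0,0,0,0],[0,0,0,0,0,0,0],[0,0,0,0,0,0,0],[0,0,0,0,0,0,0],[0,0,0,0,0,0,0]]'
python3 -m handwheel '[[0,0,0,0,0,0,0],[0,0,0,0,0,0,0],[0,0,0,0,0,0.1,0],[0,0,0,0,0,0.1,0],[0,0,0,0,0,0.1,0],[0,0,0,0,0,0.1,0],[0,0,0,0,0,0,0],[0,0,0,0,0,0,0],[0,0,0,0,0,0,0]]'
python3 -c "
from h import *
avg(); bal(); go([.441,.023,.14],down(-5.9))"
```

```text
clock: 23.1
position: [0.6467, -0.0277, 0.1502]
ee_rot: [0.032, 1.173, -0.05]
force: [0.0, -0.0, -4.3]
width: 0.652
clock: 24.0
position: [0.6456, -0.0277, 0.15]
ee_rot: [0.044, 1.572, -0.045]
force: [0.0, -0.1, -4.3]
width: 0.65
t 24.80 mean tool M [-0.0052 -0.0396 -0.0002] sem [0.0098 0.0079 0.0064]
t 24.80 pos [ 0.6463 -0.0276  0.1502] F [ 0.21 -1.28 -4.31] M world [ 0.023  0.002 -0.038] M tool [0.038 0.003 0.022] w 0.648
shift [ 0.0107  0.039  -0.2078] len 0.212 turn [ 0.0467 -0.0026  0.0006] ang 0.047 | shift in target axes [ 0.0102  0.0293 -0.2094]
```

Tin_2 shows the right sign but a half-size swing (+0.011, then −0.040), so the result isn't certain. I'll take more samples here and tip it once more.

```bash
cat >> h.py <<'E'
def avg2(n):
    a=[];e=[]
    for i in range(n):
        get_image('top'); s=observe(); a.append(R.from_rotvec(s['ee_rot']).inv().apply(s['ft_torque'])[1]); e.append(s['joint_efforts'][5])
    a=np.array(a);e=np.array(e); ac=lambda x:np.corrcoef(x[1:],x[:-1])[0,1]
    print('t %.2f'%s['clock'],'My %.4f sem %.4f ac %.2f'%(a.mean(),a.std()/n**.5,ac(a)),'| j6 %.4f sem %.4f'%(e.mean(),e.std()/n**.5), 'halves',a[:n//2].mean().round(4),a[n//2:].mean().round(4))
E
python3 -c "
from h import *
avg2(20)"
python3 -m handwheel '[[0,0,0,0,0,0.12,0],[0,0,0,0,0,0.12,0],[0,0,0,0,0,0.12,0],[0,0,0,0,0,0.12,0],[0,0,0,0,0,0,0],[0,0,0,0,0,0,0],[0,0,0,0,0,0,0],[0,0,0,0,0,0,0],[0,0,0,0,0,0,0],[0,0,0,0,0,0,0]]'
python3 -m handwheel '[[0,0,0,0,0,0,0],[0,0,0,0,0,0,0],[0,0,0,0,0,0,0],[0,0,0,0,0,-0.12,0],[0,0,0,0,0,-0.12,0],[0,0,0,0,0,-0.12,0],[0,0,0,0,0,-0.12,0],[0,0,0,0,0,0,0],[0,0,0,0,0,0,0],[0,0,0,0,0,0,0]]'
python3 -c "
from h import *
avg2(30)"
```

```text
t 25.80 My -0.0175 sem 0.0071 ac -0.37 | j6 0.1282 sem 0.0000 halves -0.0177 -0.0174
clock: 26.8
position: [0.6463, -0.0274, 0.1514]
ee_rot: [0.058, 2.051, -0.035]
force: [0.2, 0.9, -4.5]
width: 0.652
clock: 27.8
position: [0.6474, -0.0273, 0.1505]
ee_rot: [0.043, 1.574, -0.044]
force: [0.8, 0.2, -4.4]
width: 0.644
t 29.30 My 0.0085 sem 0.0054 ac 0.03 | j6 0.1040 sem 0.0042 halves 0.0112 0.0058
```

```bash
cat >> h.py <<'E'
def av3(n):
    a=[];e=[];f=[]
    for i in range(n):
        get_image('top'); s=observe(); r=R.from_rotvec(s['ee_rot']).inv(); a.append(r.apply(s['ft_torque'])[1]); e.append(s['joint_efforts'][3:]); f.append(s['force'])
    e=np.array(e); print('t %.2f'%s['clock'],'My %.4f sem %.4f'%(np.mean(a),np.std(a)/n**.5),'F',np.mean(f,0).round(2)); print('eff mean',e.mean(0).round(4),'std',e.std(0).round(4),'last',e[-1].round(4),'j6 series',e[::4,2].round(3),'q',s['joints'][3:].round(4))
E
python3 -c "
from h import *
av3(8)"
python3 -m handwheel '[[0,0,0,0,0,-0.12,0],[0,0,0,0,0,-0.12,0],[0,0,0,0,0,-0.12,0],[0,0,0,0,0,-0.12,0],[0,0,0,0,0,0,0],[0,0,0,0,0,0,0],[0,0,0,0,0,0,0],[0,0,0,0,0,0,0],[0,0,0,0,0,0,0],[0,0,0,0,0,0,0]]'
python3 -m handwheel '[[0,0,0,0,0,0,0],[0,0,0,0,0,0,0],[0,0,0,0,0,0.12,0],[0,0,0,0,0,0.12,0],[0,0,0,0,0,0.12,0],[0,0,0,0,0,0.12,0],[0,0,0,0,0,0,0],[0,0,0,0,0,0,0],[0,0,0,0,0,0,0]]'
python3 -c "
from h import *
av3(24)"
```

```text
t 29.70 My 0.0242 sem 0.0063 F [-0.13 -0.12 -4.37]
eff mean [-29.7718   0.0538   0.0927  -0.    ] std [0.0004 0.0001 0.0001 0.    ] last [-29.7719   0.0538   0.0927  -0.    ] j6 series [0.093 0.093] q [ 1.6296 -0.266   1.0128  1.7097]
clock: 30.7
position: [0.6468, -0.0277, 0.1503]
ee_rot: [0.03, 1.093, -0.051]
force: [-0.3, 0.1, -4.8]
width: 0.651
clock: 31.6
position: [0.6456, -0.0278, 0.1499]
ee_rot: [0.044, 1.571, -0.045]
force: [-1.0, -0.4, -4.0]
width: 0.653
t 32.80 My -0.0341 sem 0.0060 F [ 0.21 -0.09 -4.16]
eff mean [-2.96642e+01  5.86000e-02  1.09600e-01  2.00000e-04] std [0.0672 0.0023 0.0312 0.0003] last [-29.6825   0.0587   0.1287   0.    ] j6 series [0.026 0.091 0.119 0.126 0.128 0.129] q [ 1.6305 -0.2753  1.0141  1.7182]
```

```bash
python3 -c "
from h import *
im,d=get_image('scene'); cv2.imwrite('pics/s7.png',cv2.resize(im[80:330,200:480],None,fx=2.4,fy=2.4))
s=observe(); print(s['joint_efforts'][3:].round(4), s['clock'])"
```

```text
[-29.6819   0.059    0.1287   0.    ] 32.85
```

View pics/s7.png

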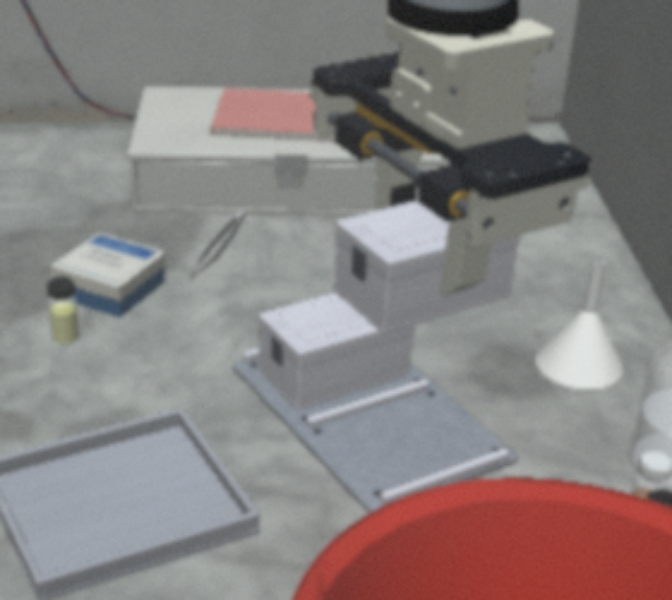

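The tin sits level in the grip and tin_1 is in its place. Tin_2's moment follows the tips every time and tin_1's did not, but the swing is about 0.04 N m where 0.10 is expected. There is time for one bigger tip to settle it.

```bash
python3 -m handwheel '[[0,0,0,0,0,0.14,0],[0,0,0,0,0,0.14,0],[0,0,0,0,0,0.14,0],[0,0,0,0,0,0.14,0],[0,0,0,0,0,0,0],[0,0,0,0,0,0,0],[0,0,0,0,0,0,0],[0,0,0,0,0,0,0],[0,0,0,0,0,0,0],[0,0,0,0,0,0,0]]'
python3 -c "
from h import *
s=observe(); print(s['joint_efforts'][3:].round(4)); bal()"
python3 -m handwheel '[[0,0,0,0,0,0,0],[0,0,0,0,0,0,0],[0,0,0,0,0,0,0],[0,0,0,0,0,0,0],[0,0,0,0,0,-0.14,0],[0,0,0,0,0,-0.14,0],[0,0,0,0,0,-0.14,0],[0,0,0,0,0,-0.14,0],[0,0,0,0,0,0,0],[0,0,0,0,0,0,0]]'
python3 -m handwheel '[[0,0,0,0,0,0,0],[0,0,0,0,0,0,0],[0,0,0,0,0,0,0]]'
python3 -c "
from h import *
av3(12); go([.441,.023,.14],down(-5.9))"
```

```text
clock: 33.85
position: [0.6463, -0.0274, 0.1519]
ee_rot: [0.06, 2.13, -0.033]
force: [-0.1, -0.3, -3.9]
width: 0.653
[-2.83178e+01  5.66000e-01  4.10520e+00 -1.23000e-02]
t 33.85 pos [ 0.6463 -0.0274  0.1519] F [-0.12 -0.27 -3.85] M world [-0.087 -1.051 -0.009] M tool [ 0.023 -1.055 -0.019] w 0.653
clock: 34.85
position: [0.6449, -0.0271, 0.1508]
ee_rot: [0.045, 1.576, -0.043]
force: [0.2, 0.3, -3.7]
width: 0.653
clock: 35.15
position: [0.6472, -0.0278, 0.1498]
ee_rot: [0.043, 1.574, -0.045]
force: [0.2, 0.1, -4.1]
width: 0.65
t 35.75 My 0.0209 sem 0.0065 F [-0.14 -0.07 -4.31]
eff mean [-2.97688e+01  5.67000e-02  9.99000e-02 -1.00000e-04] std [0.0562 0.0015 0.0086 0.0001] last [-2.97099e+01  5.73000e-02  9.33000e-02 -1.00000e-04] j6 series [0.122 0.098 0.094] q [ 1.6307 -0.2772  1.0144  1.7198]
shift [ 0.0108  0.039  -0.2077] len 0.212 turn [ 0.0468 -0.0026  0.0005] ang 0.047 | shift in target axes [ 0.0103  0.0292 -0.2094]
```

The sign follows the tips all seven times: a mean of +0.013±0.004 N m after tips one way and −0.030±0.005 after tips the other. Tin_1 showed no such shift, so tin_2 holds the ball. Now to the tray.

```bash
python3 -m handwheel '[[0,0,0.006,-0.03,0.008,0,0],[0,0,0.007,-0.04,0.01,0,0],[0,0,0.007,-0.04,0.01,0,0],[0,0,0.006,-0.04,0.01,0,0],[0,0,0.004,-0.035,0.009,0,0],[0,0,0.002,-0.022,0,0,0],[0,0,0,0,0,0,0],[0,0,0,0,0,0,0],[0,0,0,0,0,0,0]]'
python3 -c "
from h import *
c=get_calibration('wrist'); im,d=get_image('wrist'); z=pts(d,c)[...,2]; cv2.imwrite('pics/w8.png',im)
bal(); go([.442,.023,.023],down(-5.9))"
```

```text
clock: 36.65
position: [0.4435, 0.0203, 0.1512]
ee_rot: [0.081, 1.57, -0.082]
force: [-0.0, -0.1, -4.1]
width: 0.651
t 36.70 pos [0.4435 0.0202 0.151 ] F [ 0.23  0.04 -3.62] M world [-0.003 -0.052 -0.029] M tool [ 0.029 -0.052  0.002] w 0.649
shift [ 0.128   0.0027 -0.0016] len 0.128 turn [-0.0007 -0.0014  0.0007] ang 0.002 | shift in target axes [ 0.128   0.0026 -0.0018]
```

```bash
python3 -m handwheel '[[0,0.04,0.002,-0.001,0,0,0],[0,0.04,0.0007,0,0,0,0],[0,0.03,0,0,0,0,0],[0,0.01,0,0,0,0,0],[0,0.002,0,0,0,0,0],[0,0.0015,0,0,0,0,0],[0,0.001,0,0,0,0,0],[0,0,0,0,0,0,0],[0,0,0,0,0,0,0]]'
python3 -c "
from h import *
bal()"
```

```text
clock: 37.6
position: [0.4418, 0.0234, 0.027]
ee_rot: [0.081, 1.57, -0.081]
force: [-0.1, -0.3, -4.0]
width: 0.655
t 37.60 pos [0.4418 0.0234 0.027 ] F [-0.13 -0.33 -3.99] M world [-0.007 -0.072 -0.012] M tool [ 0.012 -0.072  0.   ] w 0.655
```

```bash
python3 -m handwheel '[[0,0.0015,0,0,0,0,0],[0,0.0015,0,0,0,0,0],[0,0,0,0,0,0,0]]'
python3 -m handwheel '[[0,0.001,0,0,0,0,0],[0,0,0,0,0,0,0]]'
```

```text
clock: 37.9
position: [0.4411, 0.0232, 0.0232]
ee_rot: [0.081, 1.572, -0.081]
force: [-0.5, 0.1, -3.9]
width: 0.651
clock: 38.1
position: [0.4412, 0.0232, 0.0225]
ee_rot: [0.081, 1.572, -0.081]
force: [-2.7, -0.5, 4.1]
width: 0.648
```

```bash
python3 -m handwheel '[[0.8,0,0,0,0,0,0],[0.8,0,0,0,0,0,0],[0.8,0,0,0,0,0,0],[0.8,-0.01,0,0,0,0,0],[0.8,-0.02,0,0,0,0,0],[0.8,-0.04,0,0,0,0,0],[0.8,-0.04,0,0,0,0,0],[0.8,-0.04,0,0,0,0,0],[0.8,0,0,0,0,0,0]]'
python3 -m handwheel '[[0.8,0,-0.045,0,0,0,0],[0.8,0,-0.045,0,0,0,0],[0.8,0,-0.045,0,0,0,0],[0.8,0,-0.045,0,0,0,0],[0.8,0,0,0,0,0,0]]'
python3 -c "
from h import *
bal()
im,d=get_image('top'); c=get_calibration('top'); z=pts(d,c)[...,2]; cv2.imwrite('pics/t9.png',cv2.resize(im[120:380,220:420],None,fx=2.3,fy=2.3))
m=np.zeros((480,640),bool); m[130:345,255:385]=1
a=m&(z>.04)&(z<.075); print([np.median(z[s][a[s]]).round(4) for s in (np.s_[:230],np.s_[235:])])
u=a.copy();u[230:]=0;rect(u,.060,c); u=a.copy();u[:230]=0;rect(u,.056,c)
"
```

```text
clock: 39.0
position: [0.4445, 0.0232, 0.1772]
ee_rot: [0.083, 1.564, -0.08]
force: [0.8, 1.0, -0.7]
width: 0.8
clock: 39.5
position: [0.4215, -0.1619, 0.1729]
ee_rot: [0.086, 1.571, -0.09]
force: [0.8, -0.0, 0.3]
width: 0.799
t 39.50 pos [ 0.4215 -0.1619  0.1729] F [ 0.78 -0.03  0.3 ] M world [0.049 0.04  0.037] M tool [-0.037  0.045  0.044] w 0.799
[np.float64(0.0595), np.float64(0.0555)]
rect z=0.060 c=(648.3,70.4) size 106.1 x 61.5 longyaw -3.20
rect z=0.056 c=(440.2,21.6) size 102.0 x 61.2 longyaw -5.85
```

View pics/t9.png

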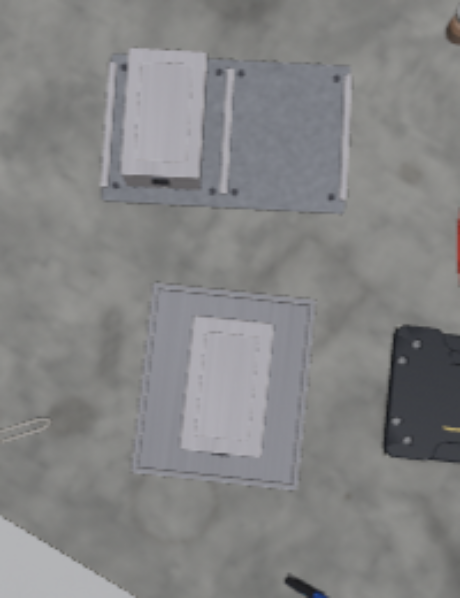

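The top view shows tin_2 flat in the middle of the tray, at about (228,388) in the crop, and tin_1 upright between its ribs at about (163,113). The gripper is clear of both, so I hand in.

```bash
python3 -c "
from cell import *
print(observe()['clock']); print(sign_off())"
```

```text
39.55
the job is handed in; nothing more can be done
None
```

I put tin_2 in the tray as the tin with the loose ball and left tin_1 in its own place on the rack. I handed the job in at 39.6 s. One measurement behind that choice was weaker than expected.

**Which tin is loose:** I lifted each tin and tipped it about 0.4 rad or more both ways.
- **Tin_1:** its level moment changed by −0.023 ± 0.012 N m, the wrong sign for a rolling ball. I took it as packed and set it back.
- **Tin_2:** its moment followed every tip, averaging +0.013 ± 0.004 N m one way and −0.030 ± 0.005 the other. Wrist joint 6's torque shifted the same way each time.

**What disagreed:** tin_2's swing was about 0.043 N m, where about 0.10 was expected. A longer, larger tip did not increase it, and I could not explain the gap. The choice rests on its sign, how well it repeated, and the contrast with tin_1. Tin_1 got one tip each way. I did not test it again at the end because there was no time left to swap the tins.

**Last checks, from the top camera:**
- **Tin_2:** its lid is level at 55.5 mm (expected 56). Its centre is about 2 mm from the tray's measured centre, and it is aligned with the tray to about 0.1°.
- **Tin_1:** its lid is at 59.5 mm (expected 60). It stands upright between its ribs, within about 1.5 mm of where it started.
- **Arm:** the gripper was empty and clear of both tins.

On the way in, the arm went over the burette stand beside the bench. Setting tin_1 down briefly pressed about 20 N at the wrist, which is below the limits.

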